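# Bring the single dish to the pointer of a hand turntable and set its brake

### The job

With a fingertip, push gently on the upright posts of the small three-spoked turntable, either way round, until the single culture dish on it (not the double or the stack of three) stands centred in line with the stand's fixed pointer. Then push the brake lever beside it round to its far stop, without shifting the turntable again, and come clear. Only push: pinch or lift nothing, do not touch the dishes, and leave the other things on the bench where they are.

Things in the scene. Friction and masses are not known exactly. Their poses are not given: they have to be found in the camera images.
- stand: Grey fixed stand of the turntable. Origin on the bench (z = 0) on the turntable's vertical axis. Its -x axis runs to the fixed pointer, its -y axis to the brake block. It stands on levelling feet, partly over a flat tray with a 21 mm rim: round plate 144 mm across, 22 to 31 mm above the bench, flat tongues (tops 28 mm up) to the pointer block and the brake block. It is fixed; place and yaw vary.
- turntable: Aluminium disc, 170 mm across, 11 mm thick, turning both ways without end about the stand's axis; stiff: about 1.2 N at a post, stays where left. Origin on the axis at its underside, 44 mm above the bench (top 55 mm). Three dishes are fixed on it, centres 52 mm from the axis, 120 degrees apart; between them three spokes (tops 54 mm up) leave the rim, each ending in an upright post.
- index (a point): Place on the stand, 52 mm from the axis towards the pointer and 56 mm above the bench, where the single dish's centre belongs.
- pointer_tip (a point): Tip of the fixed arrow-nosed aluminium pointer, 136 mm from the axis, 55 mm above the bench (the pointer block behind it is 20 x 24 mm, its top also 55 mm up).
- single_center (a point): Centre of the single dish's underside; turns with the turntable.
- single_dish: The single culture dish, 58 mm across, 15 mm high, top at 71 mm above the bench, fixed on the turntable. Origin under its centre.
- double_dish: Two culture dishes on each other, 58 mm across, 30 mm high, top at 86 mm, fixed on the turntable. Origin under its centre.
- triple_dish: Stack of three culture dishes, 60 mm across, 45 mm high, top at 101 mm, fixed on the turntable. Origin under its centre.
- post_0 (a point): Centre of the 15 mm black ball on one steel post (12 mm thick, 110 mm from the axis, rising from its spoke to 102 mm above the bench); ball centre 94 mm up. This post is 60 degrees counterclockwise (from above) of the single dish, before the double dish.
- post_1 (a point): The same on the post between the double dish and the stack of three, opposite the single dish.
- post_2 (a point): The same on the post between the stack of three and the single dish.
- brake: Flat steel lever (top 60 mm up) on a grey block (44 x 44 mm, top 50 mm up), with an upright post and ball at its end; turns about a vertical axis. It points away from the turntable: off, 17 to 32 degrees to the stand's -x side; at its far stop, 31 degrees to the +x side (counterclockwise from above). About 1 N at the ball, stays where left. Origin on the pivot, 50 mm up.
- brake_pivot (a point): Point on the brake lever's pivot axis, 165 mm from the turntable's axis along the stand's -y, 62 mm above the bench. Setting the brake does not move the turntable.
- brake_knob (a point): Centre of the 15 mm black ball on the brake lever's 12 mm thick post, 65 mm from the pivot and 93 mm above the bench.
- beaker: Small empty beaker, 55 mm across, 71 mm high, loose bystander; origin under its centre.
- dropper: White bottle with a cap, 38 mm across, 82 mm high, loose bystander; origin under its centre.
- small_dropper: Small white bottle with a cap, 31 mm across, 58 mm high, loose bystander standing between the pointer and the brake; origin under its centre.
- marker: Marker pen, 135 mm long, 17 mm thick, lying loose; bystander.
- reagent: White reagent bottle with a cap, 60 mm across, 120 mm high, loose bystander; origin under its centre.
- tape: Roll of tape, 98 mm across, 25 mm high, lying loose; bystander.

How it is judged:
By the outcome, as a careful person would: the job done as asked, in the order asked, and still so for the second after the job is handed in, with the robot touching nothing.
It also fails if it takes over 72 s, if anything falls off the work surface, if the arm or the gripper's body presses on something with over 40 N, if the wrist force passes 120 N, or if a joint passes its speed limit or range.

### The arm

A 6-joint arm with a two-finger parallel gripper is mounted at the origin on a cart in front of the work surface, level with it; the furniture and walls round the work are solid. World frame = base frame: x ahead of the robot, y to its left, z up, the work surface at z = 0. Lengths are in m, angles in rad, forces in N, time in s.
With the tool pointing down it reaches from about 0.3 to 0.75 m from the base axis. Payload 8.5 kg.
Tool frame: the origin (TCP) lies between the finger pads; the fingertips stand 17 mm ahead of it and the grasp point (between the pads) lies 2 mm behind it (env.tip_extent is the distance from the TCP to the fingertips, in m); z points along the fingers, y is the line along which they close (so a half turn about z gives the same grasp; the last joint's range is limited). The gripper opens to 88 mm and grips with 3 to 60 N. Pads are 18 mm wide; open, the fingers measure 123 mm over their backs; the gripper's body (75 mm by 187 mm) begins 45 mm behind the grasp point.
Start: joints at [-1.54, 0.381, 1.297, -0, 1.464, -0.215], TCP at [0.134, -0.533, 0.256] pointing down, gripper open.
Joint ranges: [-3.11, 3.11], [-0.89, 2.33], [0.22, 2.48], [-1.42, 4.56], [0.17, 2.85], [-2.88, 2.88]. Speed limits (rad/s): [2.39, 2.39, 3.14, 3.14, 3.14, 3.14].

### API

Orientations are given as a 3x3 rotation matrix whose columns are the frame's x, y, z axes.
In Python, from station import env gives the robot as it stands. The module is installed in compiled form; this text tells all that it offers.
- The arm moves only by the shell command python3 -m jog 'ROWS' [FORCE]. ROWS is JSON, a list of rows, each an object with "grip": the opening, from 0 (shut) to 1 (fully open); "travel": the shift along the world's x, y, z in m, a list of three; "turn": the turn about the world's z in degrees. In form: [{"grip": grip, "travel": [x, y, z], "turn": turn}, ...]. A call has 1 to 12 rows; each row is the pose to reach, as a shift and turn from the pose commanded when the call began; what a row does not reach only later rows make up. A row lasts 1/12 s, in which the tool goes at most 41.7 mm and 7.16 degrees, less where a joint would pass 70% of its speed; a pose out of reach is approached as far as the arm can. A call with a gripper value outside its range is refused whole. The fingers move at their own pace and stop on an object; FORCE is the grip in N (left out, the last holds). Time passes only in rows, so rows that repeat a pose let the fingers close. It gives the time, the measured TCP pose, the force, the opening and the grip force at its end, in the units of the state.
- env.sense(): the state, without advancing time (a new reading comes with each control period).
- env.grab_frame(name): name is "scene" or "top" or "wrist"; returns the picture (480x640x3 uint8, blue, green, red); there is no depth.
- env.camera_info(name): a dict with "intrinsics" (3x3 intrinsics, pixels), "extrinsics" (4x4, takes a point from camera to world coordinates). Camera axes: x right, y up, looking along -z (the intrinsics and any distortion apply to the point x, -y, -z); pixel columns grow to the right and rows downward; lengths in m; the calibration is good to about 2 mm. A picture is of the moment at which its call begins: read the wrist's pose just before it. camera_info takes no time and is no camera call; for the wrist camera it gives the pose at the moment of the call.
- env.sign_off(): hands the job in; it is judged then, once.
The state is a dict: "time_s": time; "joints": joint angles; "joint_vel": joint speeds; "effort": joint torques, N m; "tcp_pos": TCP position; "eef_rot": TCP orientation; "contact_force": force on the tool from outside, world axes, zero at the start; "moment": the same for the moment, N m; "grip_width": opening from 0.0 (shut) to 1.0 (fully open); "grip_force": force on a finger pad.
Only numpy, scipy, OpenCV 4.12 (cv2) and the standard library are available. Lean on these libraries where they do the work, as an engineer would, in place of code of your own. Each camera call takes 0.05 s, during which the arm holds its last target. There are 200 camera calls.

## Working session

There is one attempt and no reset: what is moved stays moved. The work goes in short steps, Python scripts to look and compute and a shell command to move; the robot and the scene stay as the last step left them, time stands still between calls to the robot, and variables do not carry over. Pictures are saved under pics/ and viewed, at most 10 in all, crops included, and the job is handed in when it is done.

```bash
mkdir -p pics; python3 - <<'E'
from station import env
import cv2,numpy as np
np.set_printoptions(precision=4,suppress=True)
for n in("scene","top"):
    cv2.imwrite(f"pics/{n}0.png",env.grab_frame(n)); i=env.camera_info(n); print(n,i)
s=env.sense();print(s["time_s"],s["tcp_pos"],s["eef_rot"],env.tip_extent)
E
```

```text
scene {'intrinsics': array([[483.9485,   0.    , 318.8074],
       [  0.    , 483.9485, 238.9813],
       [  0.    ,   0.    ,   1.    ]]), 'extrinsics': array([[-0.6045,  0.6133, -0.5083, -0.1612],
       [-0.7966, -0.4668,  0.3841,  0.6053],
       [-0.0017,  0.6371,  0.7708,  1.1297],
       [ 0.    ,  0.    ,  0.    ,  1.    ]])}
top {'intrinsics': array([[527.5587,   0.    , 323.23  ],
       [  0.    , 527.5587, 250.598 ],
       [  0.    ,   0.    ,   1.    ]]), 'extrinsics': array([[-0.0724,  0.977 , -0.2006,  0.2599],
       [-0.9974, -0.0711,  0.0136,  0.1053],
       [-0.001 ,  0.201 ,  0.9796,  1.4257],
       [ 0.    ,  0.    ,  0.    ,  1.    ]])}
0.1 [ 0.1338 -0.5332  0.2552] [[ 0.97    0.2433 -0.0001]
 [ 0.2433 -0.97    0.0013]
 [ 0.0003 -0.0013 -1.    ]] 0.017
```

View pics/top0.png

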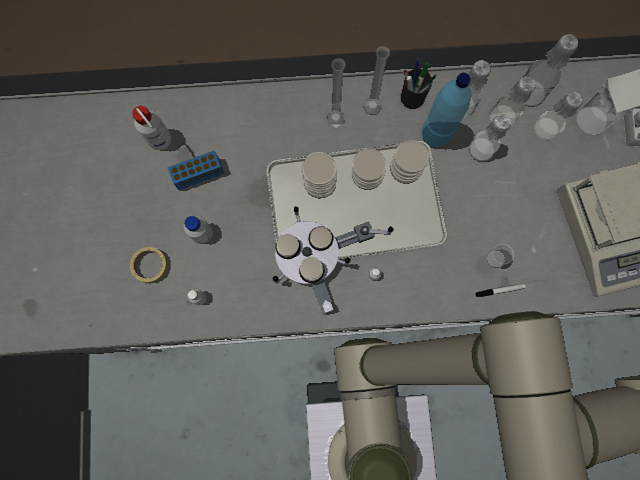

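View pics/scene0.png

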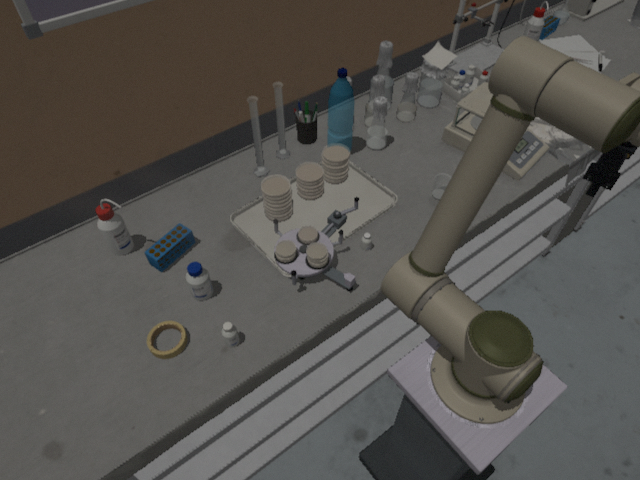

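The top view shows the turntable at about (307,252), the pointer at (328,308), the brake pivot at (364,229) with its knob at (390,230), and the small dropper at (376,273). Next I'll enlarge both views.

```bash
python3 - <<'E'
import cv2
a=cv2.imread("pics/top0.png")[195:325,260:410];cv2.imwrite("pics/topc.png",cv2.resize(a,None,fx=4.6,fy=4.6,interpolation=cv2.INTER_CUBIC)[:600])
a=cv2.imread("pics/scene0.png")[185:305,240:390];cv2.imwrite("pics/scenec.png",cv2.resize(a,None,fx=5,fy=5,interpolation=cv2.INTER_CUBIC))
E
```

```text
(no output)
```

View pics/topc.png

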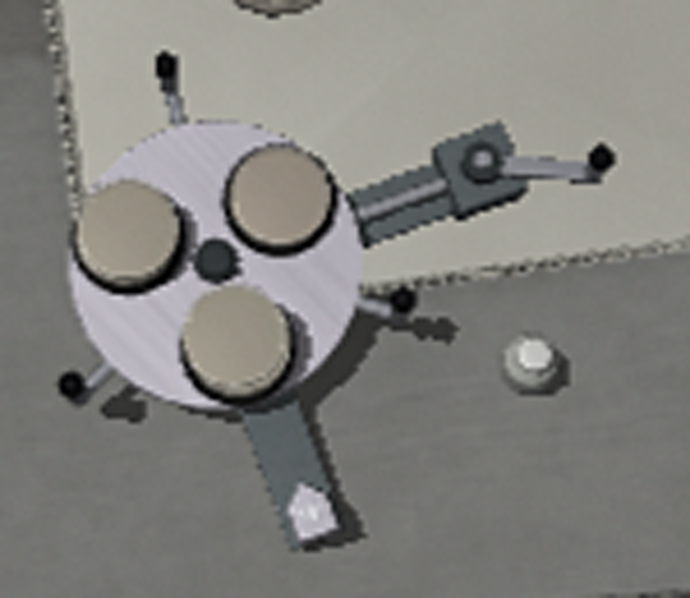

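View pics/scenec.png

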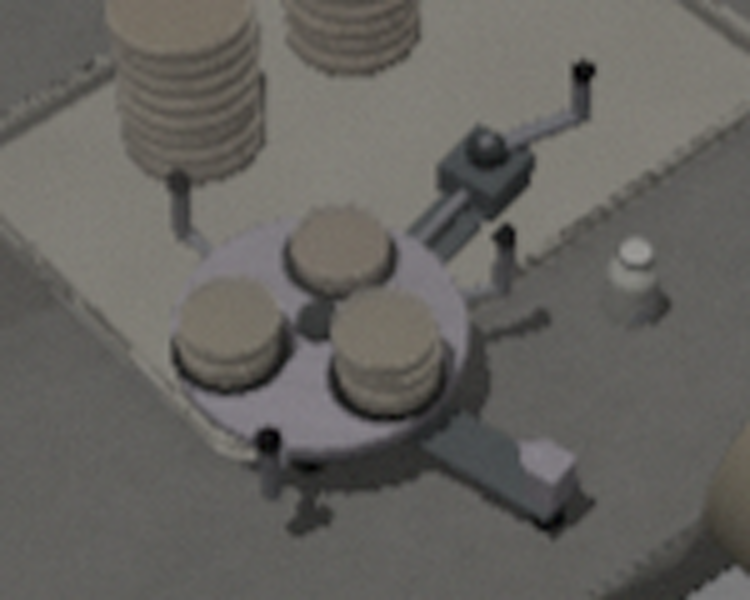

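In the top crop, the single dish is upper right (279,197), with the double at left and the triple at the bottom. The balls are post_0 (166,65), post_1 (70,384) and post_2 (403,300), and the knob is at (600,157). In the scene crop the same balls are at (178,182), (268,442), (505,235) and (583,70). The single has to turn about 110° clockwise.

```bash
cat >h.py <<'E'
import numpy as np
from station import env
np.set_printoptions(precision=4,suppress=True)
def ray(i,uv):
    K,T=i["intrinsics"],i["extrinsics"]
    d=np.linalg.inv(K)@[uv[0],uv[1],1]; return T[:3,3],T[:3,:3]@(d*[1,-1,-1])
def tri(rs):
    A=0;b=0
    for o,d in rs:
        d=d/np.linalg.norm(d);P=np.eye(3)-np.outer(d,d);A=A+P;b=b+P@o
    x=np.linalg.solve(A,b); return x,max(np.linalg.norm(np.cross(x-o,d/np.linalg.norm(d))) for o,d in rs)
def atz(r,z):
    o,d=r; return o+d*(z-o[2])/d[2]
def proj(i,p):
    q=np.linalg.inv(i["extrinsics"])@np.r_[p,1]; v=i["intrinsics"]@(q[:3]*[1,-1,-1]); return v[:2]/v[2]
E
python3 - <<'E'
from h import *
import math
t,s=env.camera_info("top"),env.camera_info("scene")
T=lambda x,y:ray(t,((x+.5)/4.6-.5+260,(y+.5)/4.6-.5+195))
S=lambda x,y:ray(s,((x+.5)/5-.5+240,(y+.5)/5-.5+185))
P={}
for n,a,b in[("p0",(166,65),(178,182)),("p1",(70,384),(268,442)),("p2",(403,300),(505,235)),("knob",(600,157),(583,70)),("single",(279,197),(343,243)),("sdrop",(535,353),(637,248)),("ptip",(303,484),(530,440))]:
    P[n],e=tri([T(*a),S(*b)]); print(n,P[n],e)
for n,a in[("p0",(166,65)),("p1",(70,384)),("p2",(403,300)),("knob",(600,157))]: P[n]=atz(T(*a),.094);print(n,P[n])
# circle centre
A=np.array([P[k][:2] for k in("p0","p1","p2")]);c=A.mean(0)
A2=np.c_[2*A,np.ones(3)];c=np.linalg.solve(A2,(A**2).sum(1))[:2]
print("c",c,np.linalg.norm(A-c,axis=1),np.degrees(np.arctan2(*(A-c).T[::-1])))
piv=atz(T(482,158),.065);tip=atz(T(303,484),.055);si=atz(T(281,195),.071);sd=atz(T(535,353),.058)
for n,p in(("piv",piv),("tip",tip),("single",si),("sd",sd),("knob",P["knob"]),("block",atz(T(310,508),.055))):
    d=p[:2]-c;print(n,p,np.linalg.norm(d),np.degrees(math.atan2(d[1],d[0])))
d=P["knob"]-piv;print(np.degrees(math.atan2(d[1],d[0])),np.linalg.norm(d[:2]))
E
```

```text
p0 [0.6479 0.1503 0.0981] 0.0003885058197123455
p1 [0.4691 0.2143 0.097 ] 0.00076209879507207
p2 [0.5028 0.0274 0.0995] 0.00016292495796273878
knob [ 0.5761 -0.0903  0.0986] 0.0007499907225713796
single [0.5716 0.091  0.0738] 0.0011481308673631323
sdrop [ 0.4732 -0.0475  0.0625] 0.0006289072488600846
ptip [0.407  0.0884 0.0618] 0.0024546713617161074
p0 [0.6494 0.1507 0.094 ]
p1 [0.4701 0.2151 0.094 ]
p2 [0.5039 0.0272 0.094 ]
knob [ 0.5777 -0.0905  0.094 ]
c [0.541  0.1309] [0.1101 0.1101 0.1101] [  10.3645  130.0973 -109.701 ]
piv [ 0.589  -0.0268  0.065 ] 0.16480467937529755 -73.07737663567266
tip [0.4096 0.0899 0.055 ] 0.13764427785235384 -162.70078369455453
single [0.5742 0.0906 0.071 ] 0.052198628857207274 -50.58452406479496
sd [ 0.4744 -0.0475  0.058 ] 0.19047316642535783 -110.48672753641517
knob [ 0.5777 -0.0905  0.094 ] 0.22440343455324924 -80.58878826918153
block [0.3958 0.087  0.055 ] 0.15172473924902788 -163.19023998071972
-100.03707380894302 0.06470487477670718
```

```bash
python3 -m jog '[{"grip":0,"travel":[0.033,0.046,0],"turn":6.75},{"grip":0,"travel":[0.067,0.092,0],"turn":13.5},{"grip":0,"travel":[0.1,0.138,0],"turn":20.25},{"grip":0,"travel":[0.133,0.185,0],"turn":27},{"grip":0,"travel":[0.166,0.231,0],"turn":33.75},{"grip":0,"travel":[0.2,0.277,0],"turn":40.5},{"grip":0,"travel":[0.2,0.277,0],"turn":47.25},{"grip":0,"travel":[0.2,0.277,0],"turn":54},{"grip":0,"travel":[0.2,0.277,0],"turn":60.75},{"grip":0,"travel":[0.2,0.277,0],"turn":67.5},{"grip":0,"travel":[0.2,0.277,0],"turn":74},{"grip":0,"travel":[0.2,0.277,0],"turn":81}]' 5
python3 -m jog '[{"grip":0,"travel":[0.033,0.046,0],"turn":6.75},{"grip":0,"travel":[0.067,0.092,0],"turn":13.5},{"grip":0,"travel":[0.1,0.138,0],"turn":20.25},{"grip":0,"travel":[0.133,0.185,0],"turn":27},{"grip":0,"travel":[0.166,0.231,0],"turn":33.75},{"grip":0,"travel":[0.2,0.277,0],"turn":40.5},{"grip":0,"travel":[0.2,0.277,0],"turn":47.25},{"grip":0,"travel":[0.2,0.277,0],"turn":54},{"grip":0,"travel":[0.2,0.277,0],"turn":60.75},{"grip":0,"travel":[0.2,0.277,0],"turn":67.5},{"grip":0,"travel":[0.2,0.277,0],"turn":74},{"grip":0,"travel":[0.2,0.277,0],"turn":81}]'
python3 - <<'E'
from h import *
import cv2
s=env.sense();print(s["time_s"],s["tcp_pos"],s["eef_rot"],s["joints"],s["grip_width"])
i=env.camera_info("wrist");f=env.grab_frame("wrist");cv2.imwrite("pics/w1.png",f);np.savez("w1.npz",**i);print(i["extrinsics"])
E
```

```text
time_s: 1.1
tcp_pos: [0.334, -0.2559, 0.2556]
eef_rot: [[-0.095, 0.995, -0.0], [0.995, 0.095, 0.0], [0.0, -0.0, -1.0]]
contact_force: [-0.0, 0.0, 0.0]
grip_width: 0.111
grip_force: 0.0
time_s: 2.1
tcp_pos: [0.5338, 0.021, 0.2552]
eef_rot: [[-0.998, 0.062, -0.001], [0.062, 0.998, 0.0], [0.001, 0.0, -1.0]]
contact_force: [-0.7, -0.3, -0.2]
grip_width: 0.006
grip_force: 0.0
2.1 [0.5338 0.021  0.2552] [[-0.9981  0.0618 -0.0011]
 [ 0.0618  0.9981  0.0002]
 [ 0.0011  0.0001 -1.    ]] [-0.1824  0.3537  1.3412 -0.      1.4478 -1.6913] 0.005940861823838246
[[ 0.0628 -0.9464 -0.3169  0.4506]
 [ 0.998   0.0594  0.0203  0.0258]
 [-0.0004 -0.3175  0.9482  0.3842]
 [ 0.      0.      0.      1.    ]]
```

View pics/w1.png

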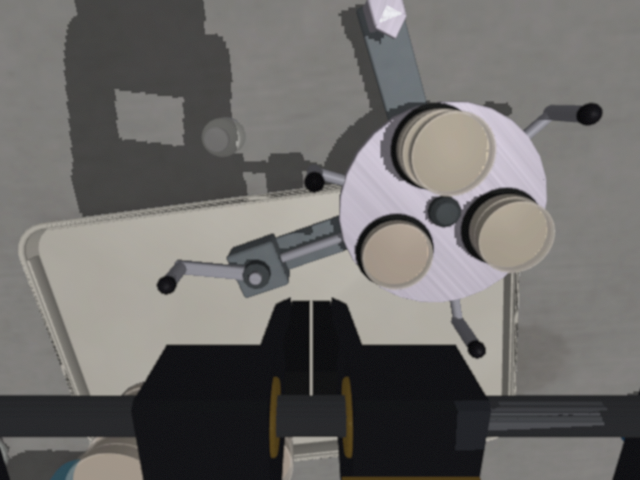

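The wrist view shows post_2 at (315,182), post_1 (590,113), post_0 (477,349), the knob (167,285), the hub (444,211) and the single dish (396,253). I'll cross-check these positions.

```bash
python3 - <<'E'
from h import *
i=dict(np.load("w1.npz"))
t=env.camera_info("top")
T=lambda x,y:ray(t,((x+.5)/4.6-.5+260,(y+.5)/4.6-.5+195))
for n,uv,a in(("p2",(315,182),(403,300)),("p1",(590,113),(70,384)),("p0",(477,349),(166,65)),("knob",(167,285),(600,157))):
    print(n,atz(ray(i,uv),.094),*tri([ray(i,uv),T(*a)]))
A=np.array([atz(ray(i,uv),.094)[:2] for uv in((477,349),(590,113),(315,182))])
c=np.linalg.solve(np.c_[2*A,np.ones(3)],(A**2).sum(1))[:2]
print(c,np.linalg.norm(A-c,axis=1),np.degrees(np.arctan2(*(A-c).T[::-1])))
for n,uv,z in(("hub",(444,211),.06),("piv",(256,272),.064),("single",(396,253),.071)):
    p=atz(ray(i,uv),z);d=p[:2]-c;print(n,p,np.linalg.norm(d),np.degrees(np.arctan2(d[1],d[0])))
c=np.array([.541,.131])
for ph in(-94,-98,-102,-110,-120,-130,-140,-145):
    print(ph,c+.111*np.array([np.cos(np.radians(ph)),np.sin(np.radians(ph))])-[.5338,.021])
E
```

```text
p2 [0.5047 0.0254 0.094 ] [0.5101 0.0253 0.0629] 0.0004573234351043001
p1 [0.4697 0.2126 0.094 ] [0.4704 0.2154 0.0898] 0.000399768420895435
p0 [0.6496 0.1487 0.094 ] [0.6507 0.1502 0.0915] 0.0007661245427167138
knob [ 0.5773 -0.0931  0.094 ] [ 0.5756 -0.0902  0.0998] 0.0009430609339478197
[0.5413 0.1291] [0.11 0.11 0.11] [  10.2682  130.6333 -109.4331]
hub [0.5412 0.1281 0.06  ] 0.0010280868245141645 -96.23946488829807
piv [ 0.5833 -0.0287  0.064 ] 0.16328452716593367 -75.12432173172225
single [0.5709 0.0873 0.071 ] 0.05122958771659245 -54.779473602706766
-94 [-0.0005 -0.0007]
-98 [-0.0082  0.0001]
-102 [-0.0159  0.0014]
-110 [-0.0308  0.0057]
-120 [-0.0483  0.0139]
-130 [-0.0641  0.025 ]
-140 [-0.0778  0.0387]
-145 [-0.0837  0.0463]
```

```bash
python3 -m jog '[{"grip":0,"travel":[0,0,-0.035],"turn":0},{"grip":0,"travel":[0,0,-0.07],"turn":0},{"grip":0,"travel":[0,0,-0.1],"turn":0},{"grip":0,"travel":[0,0,-0.13],"turn":0},{"grip":0,"travel":[0,0,-0.15],"turn":0},{"grip":0,"travel":[0,0,-0.168],"turn":0},{"grip":0,"travel":[0,0,-0.168],"turn":0}]'
python3 -m jog '[{"grip":0,"travel":[-0.004,0,0],"turn":-2},{"grip":0,"travel":[-0.008,0.0005,0],"turn":-4},{"grip":0,"travel":[-0.012,0.001,0],"turn":-6},{"grip":0,"travel":[-0.016,0.0015,0],"turn":-8},{"grip":0,"travel":[-0.0235,0.0035,0],"turn":-12},{"grip":0,"travel":[-0.031,0.0055,0],"turn":-16},{"grip":0,"travel":[-0.038,0.009,0],"turn":-20},{"grip":0,"travel":[-0.045,0.0125,0],"turn":-24},{"grip":0,"travel":[-0.0515,0.0165,0],"turn":-28},{"grip":0,"travel":[-0.058,0.021,0],"turn":-32},{"grip":0,"travel":[-0.064,0.026,0],"turn":-36},{"grip":0,"travel":[-0.064,0.026,0],"turn":-36}]'
python3 - <<'E'
from h import *
import cv2
s=env.sense();i=env.camera_info("wrist");f=env.grab_frame("wrist");cv2.imwrite("pics/w2.png",f);np.savez("w2.npz",**i)
c=np.array([.541,.1305]);p=s["tcp_pos"];d=p[:2]-c;print(p,np.linalg.norm(d),np.degrees(np.arctan2(d[1],d[0])))
p0=-130
for ph in range(-130,-214,-4): print(ph,(c+.110*np.array([np.cos(np.radians(ph)),np.sin(np.radians(ph))])-p[:2]))
E
```

```text
time_s: 2.73
tcp_pos: [0.5322, 0.0207, 0.0846]
eef_rot: [[-0.997, 0.071, -0.006], [0.071, 0.997, 0.001], [0.006, 0.001, -1.0]]
contact_force: [-0.4, 0.2, -1.3]
grip_width: 0.004
grip_force: 0.0
time_s: 3.73
tcp_pos: [0.4693, 0.047, 0.0887]
eef_rot: [[-0.765, 0.645, 0.001], [0.645, 0.765, -0.0], [-0.0, 0.0, -1.0]]
contact_force: [0.7, 0.5, 0.5]
grip_width: 0.007
grip_force: 0.0
[0.4693 0.047  0.0887] 0.1100159032953184 -130.65749554678865
-130 [ 0.001  -0.0008]
-134 [-0.0047  0.0043]
-138 [-0.0101  0.0099]
-142 [-0.015   0.0157]
-146 [-0.0195  0.0219]
-150 [-0.0236  0.0285]
-154 [-0.0272  0.0352]
-158 [-0.0303  0.0423]
-162 [-0.0329  0.0495]
-166 [-0.0351  0.0568]
-170 [-0.0366  0.0644]
-174 [-0.0377  0.072 ]
-178 [-0.0383  0.0796]
-182 [-0.0383  0.0873]
-186 [-0.0377  0.095 ]
-190 [-0.0366  0.1026]
-194 [-0.0351  0.1101]
-198 [-0.0329  0.1175]
-202 [-0.0303  0.1247]
-206 [-0.0272  0.1317]
-210 [-0.0236  0.1385]
```

View pics/w2.png

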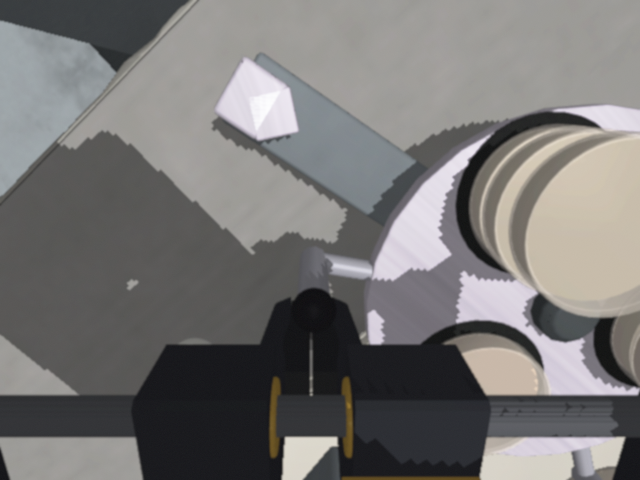

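The post and ball (314,310) sit against the fingertip face and the wheel is turning. I'll continue along the arc.

```bash
python3 -m jog '[{"grip":0,"travel":[-0.0047,0.0043,0],"turn":-4},{"grip":0,"travel":[-0.0101,0.0099,0],"turn":-8},{"grip":0,"travel":[-0.015,0.0157,0],"turn":-12},{"grip":0,"travel":[-0.0195,0.0219,0],"turn":-16},{"grip":0,"travel":[-0.0236,0.0285,0],"turn":-20},{"grip":0,"travel":[-0.0272,0.0352,0],"turn":-24},{"grip":0,"travel":[-0.0303,0.0423,0],"turn":-28},{"grip":0,"travel":[-0.0329,0.0495,0],"turn":-32},{"grip":0,"travel":[-0.0351,0.0568,0],"turn":-36},{"grip":0,"travel":[-0.0366,0.0644,0],"turn":-40},{"grip":0,"travel":[-0.0377,0.072,0],"turn":-44},{"grip":0,"travel":[-0.0377,0.072,0],"turn":-44}]'
python3 -m jog '[{"grip":0,"travel":[-0.0006,0.0076,0],"turn":-4},{"grip":0,"travel":[-0.0006,0.0153,0],"turn":-8},{"grip":0,"travel":[0,0.023,0],"turn":-12},{"grip":0,"travel":[0.0011,0.0306,0],"turn":-16},{"grip":0,"travel":[0.0026,0.0381,0],"turn":-20},{"grip":0,"travel":[0.0048,0.0455,0],"turn":-24},{"grip":0,"travel":[0.006,0.049,0],"turn":-26},{"grip":0,"travel":[0.0074,0.0527,0],"turn":-28},{"grip":0,"travel":[0.0074,0.0527,0],"turn":-28}]'
python3 - <<'E'
from h import *
import cv2
s=env.sense();i=env.camera_info("top");f=env.grab_frame("top")
c=np.array([.541,.1305]);p=s["tcp_pos"];d=p[:2]-c;print(p,s["joints"],np.linalg.norm(d),np.degrees(np.arctan2(d[1],d[0])))
cv2.imwrite("pics/t2.png",f);a=f[195:325,260:410];cv2.imwrite("pics/t2c.png",cv2.resize(a,None,fx=4.6,fy=4.6,interpolation=cv2.INTER_CUBIC))
E
```

```text
time_s: 4.78
tcp_pos: [0.4327, 0.1191, 0.0883]
eef_rot: [[-0.106, 0.994, 0.001], [0.994, 0.106, 0.0], [0.0, 0.001, -1.0]]
contact_force: [-0.4, -0.8, -0.1]
grip_width: 0.007
grip_force: 0.0
time_s: 5.53
tcp_pos: [0.4403, 0.1712, 0.088]
eef_rot: [[0.371, 0.928, 0.001], [0.928, -0.371, 0.0], [0.0, 0.001, -1.0]]
contact_force: [-0.6, -0.3, 0.1]
grip_width: 0.003
grip_force: 0.0
[0.4403 0.1712 0.088 ] [ 0.1196  0.4557  1.7512 -0.      0.9338  0.5002] 0.1086428334022229 157.9808750443811
```

View pics/t2c.png

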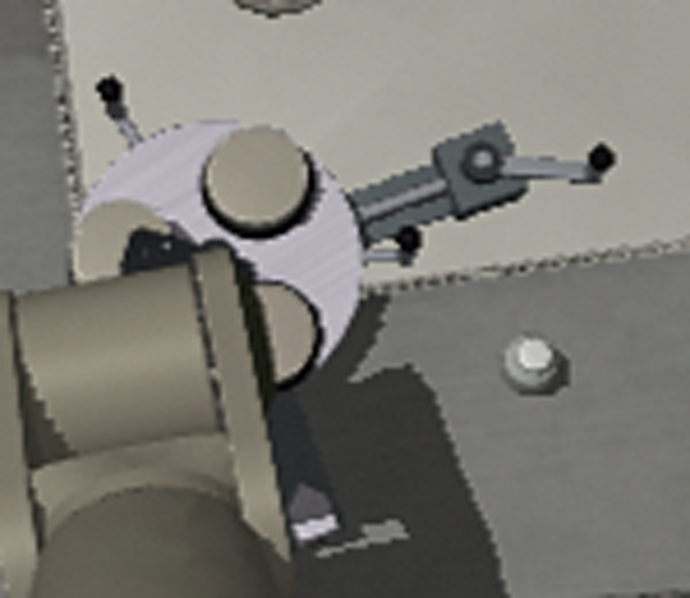

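Posts 1 and 0 are now at (109,90) and (408,239), and the single dish is partly hidden under the wrist and near the pointer. Next I'll measure the remaining angle.

```bash
cat >>h.py <<'E'
import cv2
def ball(img,uv,w=6):
    g=cv2.cvtColor(img,cv2.COLOR_BGR2GRAY).astype(float);u,v=map(round,uv)
    p=g[v-w:v+w+1,u-w:u+w+1];W=np.clip(60-p,0,40);yy,xx=np.mgrid[v-w:v+w+1,u-w:u+w+1]
    return (W*xx).sum()/W.sum(),(W*yy).sum()/W.sum()
TC=lambda x,y:((x+.5)/4.6-.5+260,(y+.5)/4.6-.5+195)
def ang(p,c): d=p[:2]-c; return np.linalg.norm(d),np.degrees(np.arctan2(d[1],d[0]))
E
python3 - <<'E'
from h import *
t=env.camera_info("top");a=cv2.imread("pics/top0.png");b=cv2.imread("pics/t2.png")
A=np.array([atz(ray(t,ball(a,TC(*q),4)),.094)[:2] for q in((166,65),(70,384),(403,300))])
c=np.linalg.solve(np.c_[2*A,np.ones(3)],(A**2).sum(1))[:2];print(c)
for p in A: print(ang(p,c))
for q in((109,90),(408,239)): print(ang(atz(ray(t,ball(b,TC(*q),4)),.094),c))
p=atz(ray(t,ball(a,TC(600,157),4)),.094);print(p)
for uv in((482,160),(482,162)): print(ang(atz(ray(t,TC(*uv)),.062),c))
# tongue/pointer axis from known geometry
for q,z in(((303,484),.055),((310,508),.055)): print(ang(atz(ray(t,TC(*q)),z),c))
E
```

```text
[0.5402 0.1311]
(np.float64(0.10946229464008347), np.float64(10.516795894387398))
(np.float64(0.10946229464008349), np.float64(130.71165797691))
(np.float64(0.10946229464008338), np.float64(-109.61631521870551))
(np.float64(0.10948841616526475), np.float64(28.74495268891696))
(np.float64(0.10913625179557583), np.float64(-91.1377294702011))
[ 0.5766 -0.0903  0.094 ]
(np.float64(0.1653280064751634), np.float64(-73.01056334017102))
(np.float64(0.16488494155779443), np.float64(-73.39405784322273))
(np.float64(0.13696050018517894), np.float64(-162.49852119087217))
(np.float64(0.15103675814352824), np.float64(-163.00905323919793))
```

```bash
python3 -m jog '[{"grip":0,"travel":[0.0015,0.0035,0],"turn":-2},{"grip":0,"travel":[0.0031,0.007,0],"turn":-4},{"grip":0,"travel":[0.0044,0.0095,0],"turn":-5.5},{"grip":0,"travel":[0.0057,0.012,0],"turn":-7},{"grip":0,"travel":[0.0069,0.014,0],"turn":-8.2},{"grip":0,"travel":[0.0081,0.0161,0],"turn":-9.5},{"grip":0,"travel":[0.0081,0.0161,0],"turn":-9.5},{"grip":0,"travel":[0.0081,0.0161,0],"turn":-9.5}]'
python3 - <<'E'
from h import *
t=env.camera_info("top");b=env.grab_frame("top");cv2.imwrite("pics/t3.png",b)
c=np.array([.5402,.1311]);print(ang(env.sense()["tcp_pos"],c))
for a in(21,20,19,-99,-100,-101):
    r=np.radians(a);uv=proj(t,np.r_[c+.1095*np.array([np.cos(r),np.sin(r)]),.094]);print(a,ang(atz(ray(t,ball(b,uv,4)),.094),c))
i=env.camera_info("wrist");cv2.imwrite("pics/w3.png",env.grab_frame("wrist"));np.savez("w3.npz",**i)
E
```

```text
time_s: 6.25
tcp_pos: [0.4477, 0.1872, 0.0878]
eef_rot: [[0.52, 0.854, -0.0], [0.854, -0.52, 0.0], [0.0, -0.0, -1.0]]
contact_force: [0.1, -0.2, 0.1]
grip_width: 0.005
grip_force: 0.0
(np.float64(0.10825981895942086), np.float64(148.79880832295734))
21 (np.float64(0.10915856476364984), np.float64(19.723450892948016))
20 (np.float64(0.10915856476364984), np.float64(19.723450892948016))
19 (np.float64(0.1097381685627868), np.float64(19.64877171010567))
-99 (np.float64(0.10950353340343157), np.float64(-100.38150572366682))
-100 (np.float64(0.10950680582690892), np.float64(-100.44193287802746))
-101 (np.float64(0.10950376062870891), np.float64(-100.56258782329908))
```

View pics/w3.png

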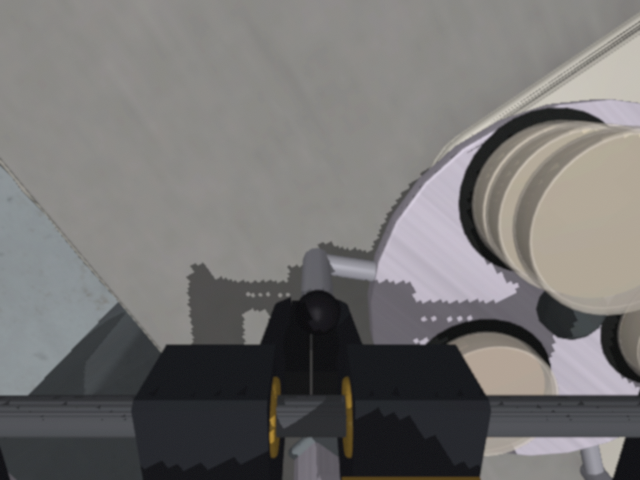

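```bash
python3 -m jog '[{"grip":0,"travel":[0.0009,0.0014,0],"turn":-0.9},{"grip":0,"travel":[0.0018,0.0029,0],"turn":-1.8},{"grip":0,"travel":[0.0027,0.0043,0],"turn":-2.7},{"grip":0,"travel":[0.0027,0.0043,0],"turn":-2.7},{"grip":0,"travel":[0.0027,0.0043,0],"turn":-2.7},{"grip":0,"travel":[-0.003,-0.006,0],"turn":-2.7},{"grip":0,"travel":[-0.01,-0.016,0],"turn":-2.7},{"grip":0,"travel":[-0.01,-0.016,0.03],"turn":-2.7},{"grip":0,"travel":[-0.01,-0.016,0.07],"turn":-2.7}]'
python3 -m jog '[{"grip":0,"travel":[0,-0.03,0.03],"turn":0},{"grip":0,"travel":[-0.005,-0.06,0.06],"turn":0},{"grip":0,"travel":[-0.01,-0.09,0.09],"turn":0},{"grip":0,"travel":[-0.015,-0.11,0.12],"turn":0},{"grip":0,"travel":[-0.02,-0.13,0.14],"turn":0},{"grip":0,"travel":[-0.02,-0.13,0.14],"turn":0},{"grip":0,"travel":[-0.02,-0.13,0.14],"turn":0}]'
python3 - <<'E'
from h import *
i=env.camera_info("wrist");cv2.imwrite("pics/w4.png",env.grab_frame("wrist"));np.savez("w4.npz",**i)
t=env.camera_info("top");b=env.grab_frame("top");cv2.imwrite("pics/t4.png",b)
c=np.array([.5402,.1311])
for a in(17,-103,137):
    r=np.radians(a);uv=proj(t,np.r_[c+.1095*np.array([np.cos(r),np.sin(r)]),.094]);print(a,uv,ang(atz(ray(t,ball(b,uv,4)),.094),c))
E
```

```text
time_s: 7.1
tcp_pos: [0.436, 0.1708, 0.1565]
eef_rot: [[0.561, 0.828, -0.007], [0.828, -0.561, -0.001], [-0.004, -0.005, -1.0]]
contact_force: [1.1, 0.1, -0.4]
grip_width: 0.004
grip_force: 0.0
time_s: 7.68
tcp_pos: [0.4177, 0.0409, 0.2982]
eef_rot: [[0.562, 0.827, 0.002], [0.827, -0.562, -0.0], [0.001, 0.002, -1.0]]
contact_force: [0.2, -0.4, -0.4]
grip_width: 0.003
grip_force: 0.0
17 [291.0657 210.7106] (np.float64(0.1091129616910754), np.float64(16.7910333026815))
-103 [347.9238 255.3022] (np.float64(nan), np.float64(nan))
137 [278.7064 281.6914] (np.float64(0.1096846196280751), np.float64(136.98162205634918))h.py:20: RuntimeWarning: invalid value encountered in scalar divide
  return (W*xx).sum()/W.sum(),(W*yy).sum()/W.sum()
```

View pics/w4.png

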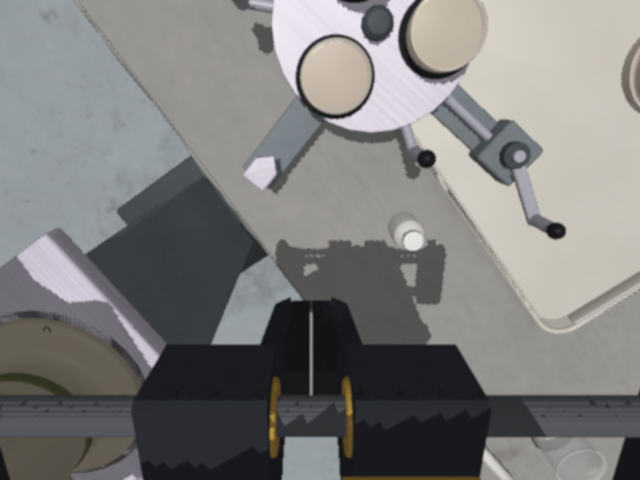

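The single dish (335,76) now lies almost on the line from the hub (377,23) to the pointer (262,170). I'll enlarge this to refine it.

```bash
python3 - <<'E'
import cv2
a=cv2.imread("pics/w4.png")[10:200,230:440];cv2.imwrite("pics/w4c.png",cv2.resize(a,None,fx=3.1,fy=3.1,interpolation=cv2.INTER_CUBIC))
E
```

```text
(no output)
```

View pics/w4c.png

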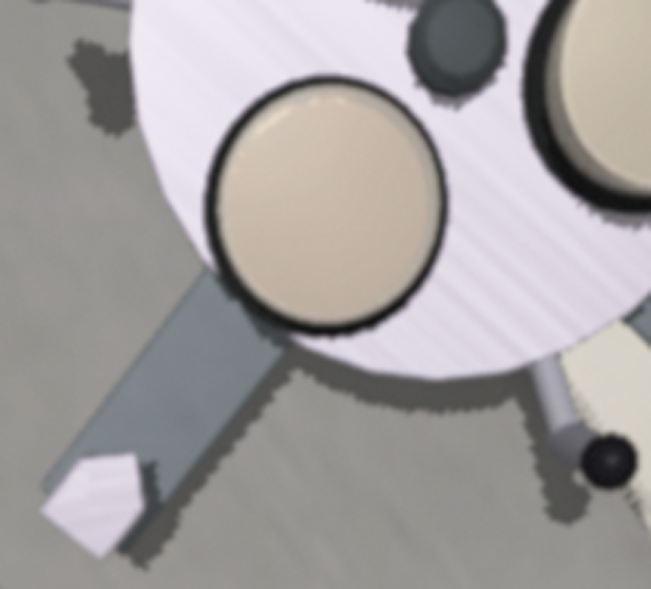

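In the crop, the pointer nose is at (135,455) with back corners (41,510) and (100,558). The dish's base ring is centred at (326,206) and the post_0 ball at (609,461).

```bash
python3 - <<'E'
from h import *
i=dict(np.load("w4.npz"))
W=lambda x,y,z:atz(ray(i,((x+.5)/3.1-.5+230,(y+.5)/3.1-.5+10)),z)[:2]
n,b1,b2,s1,s2=[W(*q,.055) for q in((135,455),(41,510),(100,558),(80,456),(142,520))]
u=lambda d:np.degrees(np.arctan2(d[1],d[0]))
print("nose->back",u((b1+b2)/2-n),"sides",u(b1-s1),u(b2-s2),"backedge-90",u(b2-b1)-90,u(b1-b2)-90,np.linalg.norm(b1-b2))
print("tongue L",u(W(43,488,.028)-W(205,268,.028)),"R",u(W(150,520,.028)-W(290,350,.028)))
d=W(326,206,.057);p=W(609,461,.094);print("nose",n,"dish",d,"post0",p,"dish->nose",u(n-d),np.linalg.norm(n-d))
# axis from dish & post0: |d-c|=.052,|p-c|=.110, p dir = dish dir+60
from scipy.optimize import least_squares
f=lambda v:np.r_[v[:2]+.052*np.array([np.cos(v[2]),np.sin(v[2])])-d,v[:2]+.11*np.array([np.cos(v[2]+np.pi/3),np.sin(v[2]+np.pi/3)])-p]
r=least_squares(f,[.54,.13,np.radians(-163)]);print(r.x[:2],np.degrees(r.x[2]),r.cost**.5)
c=r.x[:2]
for k,q in(("dish",d),("nose",n),("back",(b1+b2)/2),("post0",p)):print(k,ang(q,c))
pv=atz(ray(i,(517,154)),.064)[:2];print("piv",pv,ang(pv,c))
kn=atz(ray(i,(556,231)),.093)[:2];print("knob",kn)
E
```

```text
nose->back -164.6913921351451 sides -161.99532641668625 -172.7218905132309 backedge-90 -164.69259968830414 15.307400311695844 0.021864709479906853
tongue L -162.62263242160526 R -164.48968002267867
nose [0.4104 0.0892] dish [0.4921 0.114 ] post0 [0.5161 0.0213] dish->nose -163.10810650519335 0.0853698263584689
[0.5421 0.1284] -163.7096962486483 0.00023178087251003333
dish (np.float64(0.05199320666957186), np.float64(-163.96498920161312))
nose (np.float64(0.13735941937682353), np.float64(-163.43244288116705))
back (np.float64(0.167443773314406), np.float64(-163.6586634552292))
post0 (np.float64(0.11020433758036435), np.float64(-103.65276534836008))
piv [ 0.5878 -0.0278] (np.float64(0.16276662165456254), np.float64(-73.67979627575735))
knob [ 0.5775 -0.0946]
```

The dish bears -163.7°, against -163.4° for the pointer nose and -163.7° for its back, so it is aligned. Next is the brake.

```bash
python3 -m jog '[{"grip":0,"travel":[0.015,-0.014,0],"turn":-7.1},{"grip":0,"travel":[0.03,-0.028,0],"turn":-14.2},{"grip":0,"travel":[0.045,-0.042,0],"turn":-21.3},{"grip":0,"travel":[0.06,-0.056,0],"turn":-28.4},{"grip":0,"travel":[0.075,-0.07,0],"turn":-35.5},{"grip":0,"travel":[0.09,-0.084,0],"turn":-42.6},{"grip":0,"travel":[0.105,-0.098,0],"turn":-49.7},{"grip":0,"travel":[0.12,-0.11,0],"turn":-56.8},{"grip":0,"travel":[0.13,-0.12,0],"turn":-63.9},{"grip":0,"travel":[0.13,-0.12,0],"turn":-71},{"grip":0,"travel":[0.13,-0.12,0],"turn":-78},{"grip":0,"travel":[0.13,-0.12,0],"turn":-85}]'
python3 -m jog '[{"grip":0,"travel":[0,0,-0.035],"turn":0},{"grip":0,"travel":[0,0,-0.07],"turn":0},{"grip":0,"travel":[0,0,-0.105],"turn":0},{"grip":0,"travel":[0,0,-0.14],"turn":0},{"grip":0,"travel":[0,0,-0.17],"turn":0},{"grip":0,"travel":[0,0,-0.19],"turn":0},{"grip":0,"travel":[0,0,-0.205],"turn":0},{"grip":0,"travel":[0,0,-0.21],"turn":0},{"grip":0,"travel":[0,0,-0.21],"turn":0}]'
```

```text
time_s: 8.78
tcp_pos: [0.5479, -0.0775, 0.2956]
eef_rot: [[0.871, -0.491, -0.003], [-0.491, -0.871, 0.001], [-0.004, 0.0, -1.0]]
contact_force: [-0.5, 0.4, 0.3]
grip_width: 0.003
grip_force: 0.0
time_s: 9.53
tcp_pos: [0.5469, -0.0774, 0.0857]
eef_rot: [[0.874, -0.486, -0.004], [-0.486, -0.874, 0.002], [-0.004, 0.001, -1.0]]
contact_force: [0.5, 0.0, 0.1]
grip_width: 0.004
grip_force: 0.0
```

```bash
python3 -m jog '[{"grip":0,"travel":[0.0037,-0.0027,0],"turn":4},{"grip":0,"travel":[0.0075,-0.0051,0],"turn":8},{"grip":0,"travel":[0.0115,-0.0072,0],"turn":12},{"grip":0,"travel":[0.0157,-0.0091,0],"turn":16},{"grip":0,"travel":[0.02,-0.0106,0],"turn":20},{"grip":0,"travel":[0.0243,-0.0119,0],"turn":24},{"grip":0,"travel":[0.0287,-0.0128,0],"turn":28},{"grip":0,"travel":[0.0332,-0.0134,0],"turn":32},{"grip":0,"travel":[0.0378,-0.0137,0],"turn":36},{"grip":0,"travel":[0.0423,-0.0138,0],"turn":40},{"grip":0,"travel":[0.0423,-0.0138,0],"turn":40}]'
python3 -m jog '[{"grip":0,"travel":[0.0045,0.0004,0],"turn":4},{"grip":0,"travel":[0.009,0.001,0],"turn":8},{"grip":0,"travel":[0.0134,0.002,0],"turn":12},{"grip":0,"travel":[0.0178,0.0032,0],"turn":16},{"grip":0,"travel":[0.022,0.0048,0],"turn":20},{"grip":0,"travel":[0.0262,0.0066,0],"turn":24},{"grip":0,"travel":[0.0262,0.0066,0],"turn":24},{"grip":0,"travel":[0.0262,0.0066,0],"turn":24}]'
python3 - <<'E'
from h import *
p=env.sense()["tcp_pos"];pv=np.array([.588,-.0275]);print(p,ang(p,pv))
E
```

```text
time_s: 10.45
tcp_pos: [0.5907, -0.0921, 0.0885]
eef_rot: [[0.981, 0.192, 0.001], [0.192, -0.981, -0.0], [0.001, 0.001, -1.0]]
contact_force: [0.3, -0.4, -0.0]
grip_width: 0.005
grip_force: 0.0
time_s: 11.12
tcp_pos: [0.6162, -0.0855, 0.0881]
eef_rot: [[0.822, 0.57, 0.001], [0.57, -0.822, -0.0], [0.0, 0.0, -1.0]]
contact_force: [-0.7, -0.6, -0.4]
grip_width: 0.007
grip_force: 0.0
[ 0.6162 -0.0855  0.0881] (np.float64(0.06444987978641702), np.float64(-64.09707274877957))
```

```bash
python3 -m jog '[{"grip":0,"travel":[0.002,0.001,0],"turn":2},{"grip":0,"travel":[0.004,0.0021,0],"turn":4},{"grip":0,"travel":[0.0059,0.0033,0],"turn":6},{"grip":0,"travel":[0.0059,0.0033,0],"turn":6}]'
python3 -m jog '[{"grip":0,"travel":[0.0009,0.0006,0],"turn":1},{"grip":0,"travel":[0.0018,0.0012,0],"turn":2},{"grip":0,"travel":[0.0018,0.0012,0],"turn":2}]'
python3 - <<'E'
from h import *
p=env.sense()["tcp_pos"];pv=np.array([.588,-.0275]);print(p,ang(p,pv))
E
```

```text
time_s: 11.45
tcp_pos: [0.6219, -0.0824, 0.088]
eef_rot: [[0.757, 0.653, 0.0], [0.653, -0.757, -0.0], [0.0, 0.0, -1.0]]
contact_force: [-0.0, -0.2, -0.3]
grip_width: 0.003
grip_force: 0.1
time_s: 11.7
tcp_pos: [0.6234, -0.0816, 0.0878]
eef_rot: [[0.733, 0.681, -0.001], [0.681, -0.733, -0.0], [-0.001, -0.0, -1.0]]
contact_force: [-3.7, -2.2, 2.1]
grip_width: 0.002
grip_force: 1.8
[ 0.6234 -0.0816  0.0878] (np.float64(0.06464006541027854), np.float64(-56.76672484831865))
```

```bash
python3 -m jog '[{"grip":0,"travel":[0.0005,0.0003,0],"turn":0},{"grip":0,"travel":[0.001,0.0006,0],"turn":0},{"grip":0,"travel":[0.001,0.0006,0],"turn":0}]'
python3 -m jog '[{"grip":0,"travel":[-0.004,-0.003,0],"turn":0},{"grip":0,"travel":[-0.012,-0.01,0],"turn":0},{"grip":0,"travel":[-0.025,-0.02,0],"turn":0},{"grip":0,"travel":[-0.025,-0.02,0.035],"turn":0},{"grip":0,"travel":[-0.025,-0.02,0.07],"turn":0},{"grip":0,"travel":[-0.025,-0.02,0.1],"turn":0},{"grip":0,"travel":[-0.04,-0.055,0.12],"turn":0},{"grip":0,"travel":[-0.06,-0.09,0.15],"turn":0},{"grip":0,"travel":[-0.08,-0.125,0.18],"turn":0},{"grip":0,"travel":[-0.1,-0.16,0.2],"turn":0},{"grip":0,"travel":[-0.12,-0.19,0.21],"turn":0},{"grip":0,"travel":[-0.12,-0.19,0.21],"turn":0}]'
python3 - <<'E'
from h import *
t=env.camera_info("top");b=env.grab_frame("top");cv2.imwrite("pics/t5.png",b);c=np.array([.5402,.1311])
for a in(17,-103,137):
    r=np.radians(a);uv=proj(t,np.r_[c+.1095*np.array([np.cos(r),np.sin(r)]),.094]);print(a,ang(atz(ray(t,ball(b,uv,4)),.094),c))
pv=np.array([.589,-.0268])
for a in(-39,-42,-45):
    r=np.radians(a);uv=proj(t,np.r_[pv+.065*np.array([np.cos(r),np.sin(r)]),.093]);print(a,uv,ang(atz(ray(t,ball(b,uv,4)),.093),pv))
d=cv2.absdiff(b,cv2.imread("pics/top0.png"));print(d[262:285,366:386].mean())
E
```

```text
time_s: 11.95
tcp_pos: [0.6237, -0.0813, 0.0878]
eef_rot: [[0.733, 0.68, -0.003], [0.68, -0.733, -0.001], [-0.003, -0.001, -1.0]]
contact_force: [-7.8, -3.9, 4.2]
grip_width: 0.003
grip_force: 4.5
time_s: 12.95
tcp_pos: [0.5027, -0.2744, 0.3001]
eef_rot: [[0.735, 0.678, 0.003], [0.678, -0.735, -0.003], [0.0, 0.004, -1.0]]
contact_force: [-0.4, -0.6, 0.2]
grip_width: 0.007
grip_force: 0.0
17 (np.float64(0.1091526548117577), np.float64(16.79304724788049))
-103 (np.float64(0.10973301034145605), np.float64(-103.32217224335915))
137 (np.float64(0.10969964524488877), np.float64(137.00508743665893))
-39 [379.0409 206.6293] (np.float64(0.06343724750402652), np.float64(-42.37282900755434))
-42 [380.1025 207.3695] (np.float64(0.06343724750402652), np.float64(-42.37282900755434))
-45 [381.1241 208.1618] (np.float64(0.06311095544675482), np.float64(-42.533136319312476))
2.893478260869565
```

```bash
python3 -c "
from station import env
print(env.sign_off())"
```

```text
the job is handed in; nothing more can be done
None
```

The job is handed in: the single dish is lined up with the pointer to within about half a degree, the brake lever is at its far stop, the turntable did not shift when the brake was set, and the arm is clear.

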